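Feel the springs of the yellow-dotted heat sink

ROBOT

A 7-joint arm with a two-finger parallel gripper is mounted at the origin on the work surface. World frame = base frame: x ahead of the robot, y to its left, z up, the work surface at z = 0. Lengths are in m, angles in rad, forces in N, time in s.
With the tool pointing down it reaches from about 0.425 to 0.925 m from the base axis. Payload 6.8 kg.
Tool frame: the origin (TCP) lies at the very end of the fingers, on their centre line; the grasp point (between the pads) lies 19 mm behind it; z points along the fingers, y is the line along which they close (so a half turn about z gives the same grasp; the last joint's range is limited). The gripper opens to 85 mm and grips with 20 to 120 N. Pads are 22 mm wide; open, the fingers measure 114 mm over their backs; the gripper's body (76 mm by 85 mm) begins 54 mm behind the grasp point. The pads swing forward as they close: fully open they stand 13 mm farther back than shut.
Start: joints at [1.079, 0.477, 0.022, 1.555, -0.011, 1.109, -0.083], TCP at [0.253, -0.626, 0.231] pointing down, gripper open.
Joint ranges: [-2.96, 2.96], [-0.34, 2.1], [-1.41, 1.46], [0.24, 2.44], [-1.37, 4.51], [0.17, 1.92], [-2.96, 2.96]. Speed limits (rad/s): [2.39, 2.39, 3.14, 3.14, 3.14, 3.14, 3.14].

INTERFACE

Orientations are given as a rotation vector (axis times angle).
In Python, from bench import monitor, optics, r gives the robot as it stands.
- The arm moves only by the shell command python3 -m crank 'ROWS' [OPENING] [FORCE]. ROWS is JSON, a list of rows, each a list of 2 entries, a list of its own where there are three numbers: the shift along the tool's x, y, z in cm, then the turn, a rotation vector about the tool's x, y, z in rad. A call has 1 to 5 rows; each row shifts and turns the commanded pose from where the row before left it, along the tool's axes as they then stand; what a row does not reach is not made up. A row lasts 1/10 s, in which the tool goes at most 50 mm and 8.59 degrees, less where a joint would pass 70% of its speed; a pose out of reach is approached as far as the arm can. A call is refused whole if a number of a shift passes 5 or a number of a turn 0.15, either way. A call with a gripper value outside its range is refused whole. OPENING is the finger opening in cm, from 0 to 8.54, set as the call begins (- or left out, the last holds). The fingers move at their own pace and stop on an object; FORCE is the grip in N (left out, the last holds). Time passes only in rows, so rows that do not move let the fingers close. It gives the time, the measured TCP pose, the force, the opening and the grip force at its end, in the units of the state.
- monitor.get_obs(): the state, without advancing time (a new reading comes with each control period).
- optics.grab_frame(name): name is "scene" or "top" or "wrist"; returns (picture, depth): 420x560x3 uint8, red, green, blue; 420x560 float32, m along the optical axis (not along the pixel's ray), 0 where there is no reading.
- optics.camera_model(name): a dict with "vertical_fov" (degrees; the focal length in pixels is half the picture's height over the tangent of half this angle, whatever the lens; pixels are square), "cx", "cy" (the principal point, pixels), "R" (3x3) and "t" (3): a world point X has camera coordinates R X + t; the wrist camera has in their place "hand_eye" (4x4, takes a point from camera to tool coordinates, whose origin is the TCP and whose axes are the flange's). Camera axes: x right, y down, z forward; pixel columns grow to the right and rows downward; lengths in m; the calibration is good to about 2 mm. A picture is of the moment at which its call begins: read the wrist's pose just before it. camera_model takes no time and is no camera call.
- r.hand_in(): hands the job in; it is judged then, once.
The state is a dict: "clock": time; "joints": joint angles; "qvel": joint speeds; "tau": joint torques, N m; "tcp_pos": TCP position; "orientation": TCP orientation; "contact_force": force on the tool from outside, world axes, zero at the start; "moment": the same for the moment, N m; "grip_width": finger opening in m; "gripper_force": force on a finger pad.
Only numpy, scipy, OpenCV 4.12 (cv2) and the standard library are available. Lean on these libraries where they do the work, as an engineer would, in place of code of your own. Each camera call takes 0.05 s, during which the arm holds its last target. There are 200 camera calls.

TASK

Three little amplifier boards lie on the radio repairer's bench, each with a spring-mounted heat sink. With the fingertips, lightly press down the heat sink with the yellow dot so that it gives a few millimetres without hitting the bottom, keep it there for about two seconds to feel its springs, then let it rise and draw the hand well clear, at least 15 cm above it. Do not pull up or lift anything, and leave the other two boards, the half open drawer and everything else on the bench alone.

Things in the scene. Friction and masses are not known exactly. Their poses are not given: they have to be found in the camera images.
- amp_yellow: small green amplifier board, 84 (x) x 76 (y) mm, fixed to the bench, with the yellow-dotted heat sink sprung on top of it; origin on the bench surface under its centre, z up. Low black capacitors and a blue connector on it reach 22 mm.
- sink_yellow (a joint): how far the yellow-dotted heat sink is pressed down on its springs, in m: 0 at rest, positive down, hard stop at 0.012, negative if it is pulled up. Spring about 0.6 N per mm from rest, no preload, no sideways play; it returns to 0 by itself without bouncing.
- yellow_dot (a point): centre of the yellow paint dot (25 mm across, ringed in black) on the flat top of that aluminium heat sink, which is 50 x 50 mm, 30 mm tall, top 52 mm above the bench at rest; solid rib 32 mm wide along its x with two fins on either side, all equally high. z up; the point moves with the sink.
- amp_red: small green amplifier board, 84 (x) x 76 (y) mm, fixed to the bench, with the red-dotted heat sink sprung on top of it; origin on the bench surface under its centre, z up. Low black capacitors and a blue connector on it reach 22 mm.
- sink_red (a joint): how far the red-dotted heat sink is pressed down on its springs, in m: 0 at rest, positive down, hard stop at 0.012, negative if it is pulled up. Spring about 0.6 N per mm from rest, no preload, no sideways play; it returns to 0 by itself without bouncing.
- red_dot (a point): centre of the red paint dot (25 mm across, ringed in black) on the flat top of that aluminium heat sink, which is 50 x 50 mm, 30 mm tall, top 52 mm above the bench at rest; solid rib 32 mm wide along its x with two fins on either side, all equally high. z up; the point moves with the sink.
- amp_blue: small green amplifier board, 84 (x) x 76 (y) mm, fixed to the bench, with the blue-dotted heat sink sprung on top of it; origin on the bench surface under its centre, z up. Low black capacitors and a blue connector on it reach 22 mm.
- sink_blue (a joint): how far the blue-dotted heat sink is pressed down on its springs, in m: 0 at rest, positive down, hard stop at 0.012, negative if it is pulled up. Spring about 0.6 N per mm from rest, no preload, no sideways play; it returns to 0 by itself without bouncing.
- blue_dot (a point): centre of the blue paint dot (25 mm across, ringed in black) on the flat top of that aluminium heat sink, which is 50 x 50 mm, 30 mm tall, top 52 mm above the bench at rest; solid rib 32 mm wide along its x with two fins on either side, all equally high. z up; the point moves with the sink.
- screwdriver: loose screwdriver with a red plastic handle, about 200 mm long and 26 mm high, lying near the right side; leave it alone
- panel: loose grey plastic radio back panel, 180 x 120 x 4 mm, lying flat on the left; origin under its centre; leave it alone
- jar: loose glass jar of screws with a red lid, 68 mm across, 72 mm tall, standing behind the boards; origin under its centre; leave it alone
- iron_stand: loose steel soldering iron stand, base 110 x 70 mm, with the iron's blue handle rising away from the robot to 130 mm, behind the boards on the left; origin under the base's centre; leave it alone
- cab_drawer0_handle (a point): middle of the steel bar handle of the half open upper drawer in a small wooden cabinet (200 deep x 180 wide x 120 mm high) at the back right; it slides easily; leave it alone
Things that resemble listed ones, but are neither listed nor needed, are in the scene too. Leave any pink or purple look-alike of the amp_blue alone.

How it is judged:
By the outcome, as a careful person would: the job done as asked, in the order asked, and still so for the second after the job is handed in, with the robot touching nothing.
It also fails if it takes over 42 s, if anything falls off the work surface, if the arm or the gripper's body presses on something with over 40 N, if the wrist force passes 120 N, or if a joint passes its speed limit or range.

## Working session

There is one attempt and no reset: what is moved stays moved. The work goes in short steps, Python scripts to look and compute and a shell command to move; the robot and the scene stay as the last step left them, time stands still between calls to the robot, and variables do not carry over. Pictures are saved under pics/ and viewed, at most 10 in all, crops included, and the job is handed in when it is done.

```bash
mkdir -p pics; cat > h.py <<'E'
import numpy as np, cv2
from bench import monitor, optics, r
from scipy.spatial.transform import Rotation as Ro
def grab(n):
    o=monitor.get_obs(); p,d=optics.grab_frame(n); m=optics.camera_model(n)
    f=p.shape[0]/2/np.tan(np.radians(m["vertical_fov"])/2)
    v,u=np.mgrid[:p.shape[0],:p.shape[1]]
    c=np.stack([(u-m["cx"])/f*d,(v-m["cy"])/f*d,d],-1)
    if "hand_eye" in m:
        H=np.array(m["hand_eye"]); c=c@H[:3,:3].T+H[:3,3]
        R=Ro.from_rotvec(o["orientation"]).as_matrix(); W=c@R.T+np.array(o["tcp_pos"])
    else: W=(c-np.array(m["t"]))@np.array(m["R"])
    return p,d,W
E
python3 - <<'E'
from h import *
o=monitor.get_obs(); print(o)
print(Ro.from_rotvec(o["orientation"]).as_matrix().round(3)); print(optics.camera_model("top"))
for n in("scene","top"):
    p,d,W=grab(n); cv2.imwrite(f"pics/{n}.png",p[:,:,::-1]); np.savez(f"{n}.npz",p=p,d=d,W=W)
a=cv2.imread("pics/scene.png");b=cv2.imread("pics/top.png")
E
```

```text
{'clock': 0.0, 'joints': array([ 1.07891996,  0.47776865,  0.02238934,  1.55648175, -0.01151654,
        1.10929835, -0.08309062]), 'qvel': array([ 0.00036809, -0.00077104,  0.00047795,  0.0012182 ,  0.00092049,
        0.00039152,  0.00080739]), 'tau': array([-9.73539718e-04, -5.96460772e+01,  1.60763741e+00, -2.81199574e+01,
        1.24432016e-02,  9.40080383e-03,  2.78248336e-05]), 'tcp_pos': array([ 0.25247062, -0.62535281,  0.23033498]), 'orientation': array([-3.08220902e+00, -5.98773939e-01,  7.66187023e-04]), 'contact_force': array([-0.59119539, -0.90837923,  0.61583933]), 'moment': array([-0.00388502,  0.04080276, -0.02093291]), 'gripper_force': 0.0, 'grip_width': 0.08542867312194044}
[[ 0.927  0.374 -0.001]
 [ 0.374 -0.927  0.002]
 [-0.    -0.002 -1.   ]]
{'vertical_fov': 55.81391110971767, 'cx': 275.844963799956, 'cy': 211.91211967279324, 'R': array([[-0.02066699, -0.99963705,  0.01728144],
       [-0.99287585,  0.01849227, -0.11770974],
       [ 0.11734745, -0.01959103, -0.99289766]]), 't': array([-0.03302179,  0.5602079 ,  1.20991401])}
```

View pics/top.png

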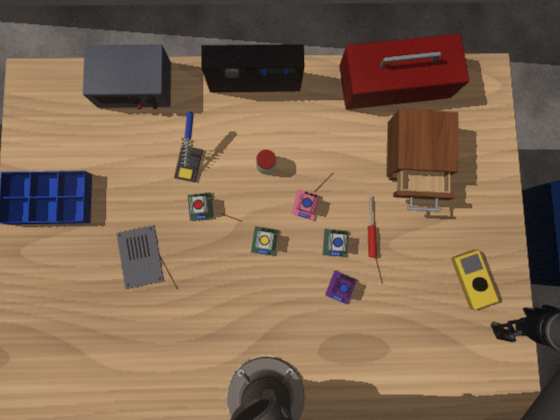

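View pics/scene.png

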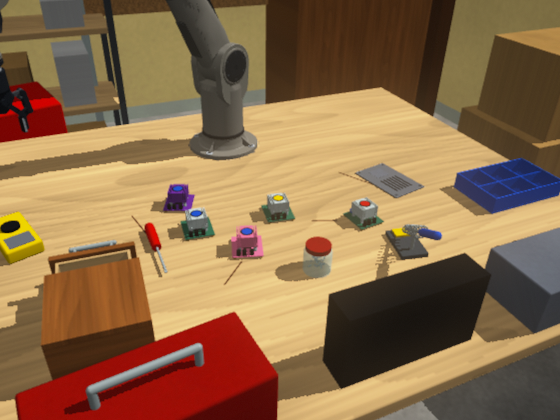

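The top view shows four dots on boards plus look-alikes: yellow (265,240), red (199,205), blue (338,242), and pink and purple look-alikes at (307,203) and (342,288). The green board with the yellow dot at (265,240) fits the description. I'll measure it and confirm it in a crop.

```bash
python3 - <<'E'
from h import *
z=np.load("top.npz");p,W=z["p"],z["W"]
c=cv2.resize(p[180:300,180:370],None,fx=4,fy=4,interpolation=cv2.INTER_CUBIC); cv2.imwrite("pics/crop.png",c[:,:,::-1])
for n in("top","scene"):
    z=np.load(n+".npz");p,W=z["p"].astype(int),z["W"]
    hsv=cv2.cvtColor(z["p"],cv2.COLOR_RGB2HSV)
    m=(hsv[...,0]>20)&(hsv[...,0]<34)&(hsv[...,1]>130)&(hsv[...,2]>120)
    b=(250,228,280,252) if n=="top" else (265,190,292,210)
    k=np.zeros_like(m);k[b[1]:b[3],b[0]:b[2]]=1;k&=m&(W[...,2]>.03)
    print(n,k.sum(),np.argwhere(k).mean(0),np.median(W[k],0),W[k].min(0),W[k].max(0))
z=np.load("top.npz");W=z["W"]
for nm,(u,v) in dict(red=(199,205),blue=(338,242),pink=(307,203),purple=(342,288),jar=(266,159)).items(): print(nm,W[v,u].round(3))
k=(W[...,2]>.04)&(W[...,2]<.065); k[:,:255]=0;k[:,278:]=0;k[:225]=0;k[260:]=0
print("sink top",k.sum(),cv2.minAreaRect((W[k][:,:2]*1000).astype(np.float32)),np.median(W[k],0))
E
```

```text
top 55 [239.78181818 264.01818182] [ 0.47154286 -0.00561129  0.0522112 ] [ 0.45925687 -0.01790557  0.04654148] [0.48365208 0.00664304 0.05821624]
scene 43 [197.53488372 277.60465116] [ 0.47652179 -0.00272708  0.05571379] [ 0.45870643 -0.01535817  0.05231899] [0.48814239 0.01055247 0.0590157 ]
red [0.582 0.192 0.058]
blue [ 0.461 -0.232  0.056]
pink [ 0.583 -0.141  0.053]
purple [ 0.322 -0.239  0.053]
jar [ 0.72  -0.016  0.071]
sink top 221 ((473.1563720703125, -4.663480758666992), (49.27018737792969, 49.6130256652832), 80.5889892578125) [ 0.47413045 -0.00532515  0.05227873]
```

View pics/crop.png

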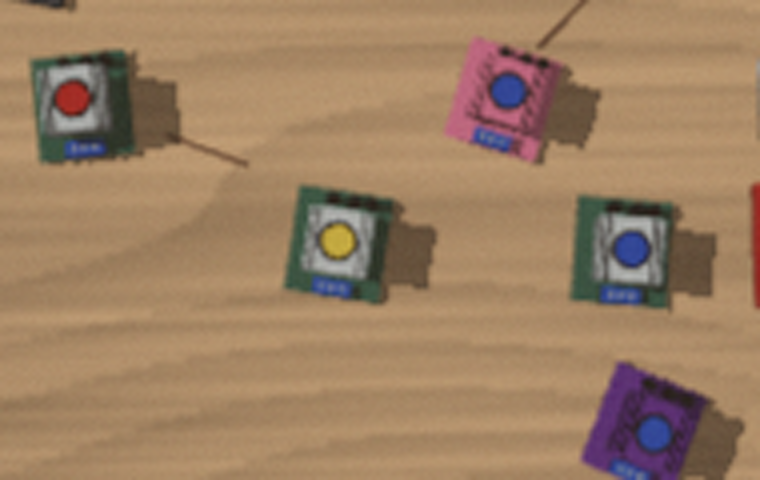

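The crop confirms it: a green board with a yellow dot at crop (338,240). The dot measures (0.472, -0.005, 0.052), which matches the stated 52 mm height and 50 mm sink. I'll close the fingers and travel high.

```bash
python3 -m crank '[[[3.8,-3,0],[0,0,0]],[[3.8,-3,0],[0,0,0]],[[3.8,-3,0],[0,0,0]],[[3.8,-3,0],[0,0,0]],[[3.8,-3,0],[0,0,0]]]' 0 20
```

```text
clock: 0.6
tcp_pos: [0.3732, -0.4137, 0.231]
orientation: [-3.084, -0.599, 0.0]
contact_force: [1.0, -0.2, 0.5]
grip_width: 0.0123
gripper_force: 0.0
```

```bash
python3 -m crank '[[[3,-3.6,0],[0,0,0]],[[3,-3.6,0],[0,0,0]],[[3,-3.6,0],[0,0,0]],[[3,-3.6,0],[0,0,0]],[[3,-3.6,0],[0,0,0]]]'
```

```text
clock: 1.1
tcp_pos: [0.4444, -0.1907, 0.2312]
orientation: [3.084, 0.599, -0.0]
contact_force: [0.8, 0.1, 1.2]
grip_width: -0.0003
gripper_force: 0.0
```

```bash
python3 -m crank '[[[2.4,-4,0],[0,0,0]],[[2.4,-4,0],[0,0,0]],[[2.4,-4,0],[0,0,0]],[[2.3,-4.2,0],[0,0,0]],[[0,0,4],[0,0,0]]]'; python3 -m crank '[[[0,0,3],[0,0,0]],[[0,0,0],[0,0,0]],[[0,0,0],[0,0,0]],[[0,0,0],[0,0,0]]]'
python3 - <<'E'
from h import *
print(monitor.get_obs())
p,d,W=grab("wrist"); cv2.imwrite("pics/w1.png",p[:,:,::-1])
hsv=cv2.cvtColor(p,cv2.COLOR_RGB2HSV)
m=((hsv[...,0]>20)&(hsv[...,0]<34)&(hsv[...,1]>130)&(hsv[...,2]>120)&(W[...,2]>.04)&(W[...,2]<.065)&(d>0))
print(m.sum(),np.argwhere(m).mean(0),np.median(W[m],0),W[m].mean(0),W[m].min(0),W[m].max(0))
E
```

```text
clock: 1.6
tcp_pos: [0.4764, 0.0009, 0.1953]
orientation: [-3.08, -0.614, -0.019]
contact_force: [0.6, -1.0, -0.6]
grip_width: 0.0
gripper_force: 0.0
clock: 2.0
tcp_pos: [0.473, -0.007, 0.1628]
orientation: [3.084, 0.598, 0.004]
contact_force: [0.8, 0.1, 0.0]
grip_width: -0.0001
gripper_force: 0.0
{'clock': 2.0, 'joints': array([ 0.19359484,  0.25465746, -0.35609365,  2.07567646,  0.11996121,
        0.82785728, -1.42088157]), 'qvel': array([ 0.00022134, -0.00848282, -0.00066227, -0.00225488,  0.00096568,
       -0.00454299, -0.00219683]), 'tau': array([-1.47990240e-01, -3.84666896e+01, -1.75393414e+00, -2.25113225e+01,
        2.82973597e-03,  3.13749583e-02,  3.72489856e-03]), 'tcp_pos': array([ 0.47300445, -0.00703902,  0.16278927]), 'orientation': array([3.08376242, 0.59784767, 0.00365348]), 'contact_force': array([0.76399081, 0.14879202, 0.01629127]), 'moment': array([ 0.01109583, -0.02945389,  0.09583545]), 'gripper_force': 0.0, 'grip_width': -8.878375239143432e-05}
802 [206.48628429 281.38902743] [ 0.47313786 -0.00432732  0.05230022] [ 0.47306425 -0.00441913  0.05231401] [ 0.46033664 -0.01668901  0.0506066 ] [0.48515624 0.00794244 0.05464523]
```

View pics/w1.png

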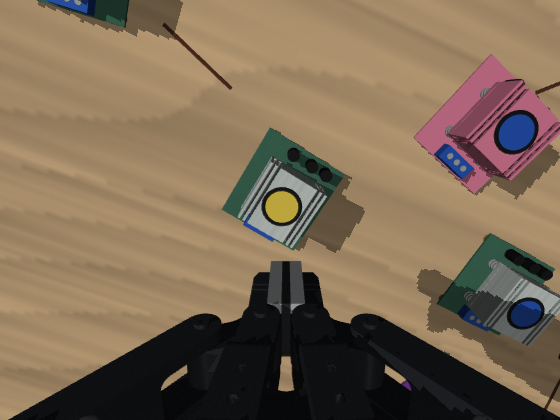

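The wrist view shows the yellow dot at (281,206), i.e. world (0.473, -0.0045, 0.052), agreeing with the top view. I'll descend to just above it.

```bash
python3 -m crank '[[[0.1,-0.25,3],[0,0,0]],[[0,0,3],[0,0,0]],[[0,0,2.5],[0,0,0]],[[0,0,1],[0,0,0]],[[0,0,0],[0,0,0]]]';  python3 -m crank '[[[0,0,0],[0,0,0]],[[0,0,0],[0,0,0]],[[0,0,0],[0,0,0]]]'
```

```text
clock: 2.55
tcp_pos: [0.4718, -0.0043, 0.0662]
orientation: [-3.084, -0.599, 0.001]
contact_force: [0.6, 0.3, 0.8]
grip_width: 0.0003
gripper_force: 0.0
clock: 2.85
tcp_pos: [0.4728, -0.0042, 0.0674]
orientation: [3.084, 0.599, 0.003]
contact_force: [0.7, 0.1, 0.1]
grip_width: 0.0004
gripper_force: 0.0
```

```bash
python3 -m crank '[[[0,0,0.6],[0,0,0]],[[0,0,0.5],[0,0,0]],[[0,0,0.2],[0,0,0]],[[0,0,0],[0,0,0]],[[0,0,0],[0,0,0]]]';  python3 -m crank '[[[0,0,0.1],[0,0,0]],[[0,0,0.1],[0,0,0]],[[0,0,0.1],[0,0,0]],[[0,0,0],[0,0,0]],[[0,0,0],[0,0,0]]]'
```

```text
clock: 3.35
tcp_pos: [0.4718, -0.0041, 0.0531]
orientation: [-3.084, -0.599, 0.001]
contact_force: [0.2, -0.3, 0.1]
grip_width: -0.0001
gripper_force: 0.0
clock: 3.85
tcp_pos: [0.472, -0.0041, 0.0504]
orientation: [3.084, 0.599, 0.0]
contact_force: [0.7, -0.3, 0.7]
grip_width: 0.0002
gripper_force: 0.5
```

```bash
python3 -m crank '[[[0,0,0.15],[0,0,0]],[[0,0,0.15],[0,0,0]],[[0,0,0.1],[0,0,0]],[[0,0,0],[0,0,0]],[[0,0,0],[0,0,0]]]'; python3 - <<'E'
from h import *
F=[]
for i in range(4):
    p,d,W=grab("wrist"); o=monitor.get_obs(); F.append(np.r_[o["contact_force"],o["tcp_pos"][2]])
print(np.mean(F,0))
E
```

```text
clock: 4.35
tcp_pos: [0.472, -0.0041, 0.0464]
orientation: [3.084, 0.599, 0.0]
contact_force: [-0.6, 0.3, 2.5]
grip_width: 0.0001
gripper_force: 1.7
[ 0.07680835 -0.09366838  3.53281468  0.0463994 ]
```

Mean force is 3.5 N, about 5.5 mm of travel and well short of the 12 mm stop. I'll hold for about 2 s, then rise.

```bash
Z='x'; python3 -m crank '[[[0,0,0],[0,0,0]],[[0,0,0],[0,0,0]],[[0,0,0],[0,0,0]],[[0,0,0],[0,0,0]],[[0,0,0],[0,0,0]]]'; python3 -m crank '[[[0,0,0],[0,0,0]],[[0,0,0],[0,0,0]],[[0,0,0],[0,0,0]],[[0,0,0],[0,0,0]],[[0,0,0],[0,0,0]]]'; python3 -m crank '[[[0,0,0],[0,0,0]],[[0,0,0],[0,0,0]],[[0,0,0],[0,0,0]],[[0,0,0],[0,0,0]],[[0,0,0],[0,0,0]]]'; python3 -m crank '[[[0,0,0],[0,0,0]],[[0,0,0],[0,0,0]],[[0,0,0],[0,0,0]]]'
python3 -m crank '[[[0,0,-0.3],[0,0,0]],[[0,0,-0.3],[0,0,0]],[[0,0,-0.5],[0,0,0]],[[0,0,-1],[0,0,0]],[[0,0,-2],[0,0,0]]]'; python3 -m crank '[[[0,0,-4],[0,0,0]],[[0,0,-4],[0,0,0]],[[0,0,-4],[0,0,0]],[[0,0,-3],[0,0,0]],[[0,0,0],[0,0,0]]]'; python3 -m crank '[[[0,0,-1],[0,0,0]],[[0,0,0],[0,0,0]],[[0,0,0],[0,0,0]],[[0,0,0],[0,0,0]]]'
python3 - <<'E'
from h import *
p,d,W=grab("wrist"); cv2.imwrite("pics/w2.png",p[:,:,::-1])
hsv=cv2.cvtColor(p,cv2.COLOR_RGB2HSV)
m=((hsv[...,0]>20)&(hsv[...,0]<34)&(hsv[...,1]>130)&(hsv[...,2]>120)&(W[...,2]>.03)&(W[...,2]<.07))
print(m.sum(),W[m].mean(0))
E
```

```text
clock: 5.05
tcp_pos: [0.4721, -0.0041, 0.0464]
orientation: [-3.084, -0.599, -0.0]
contact_force: [1.7, 0.5, 4.5]
grip_width: -0.0001
gripper_force: 1.7
clock: 5.55
tcp_pos: [0.472, -0.0041, 0.0464]
orientation: [3.084, 0.599, 0.0]
contact_force: [0.3, -0.1, 4.8]
grip_width: -0.0003
gripper_force: 1.7
clock: 6.05
tcp_pos: [0.472, -0.0041, 0.0463]
orientation: [3.084, 0.599, 0.0]
contact_force: [1.5, 0.2, 3.6]
grip_width: 0.0003
gripper_force: 1.7
clock: 6.35
tcp_pos: [0.472, -0.0041, 0.0464]
orientation: [3.084, 0.599, 0.0]
contact_force: [1.7, 0.3, 4.0]
grip_width: -0.0001
gripper_force: 1.7
clock: 6.85
tcp_pos: [0.4704, -0.0043, 0.0871]
orientation: [-3.083, -0.599, 0.005]
contact_force: [-0.1, -0.4, -0.3]
grip_width: -0.0001
gripper_force: 0.0
clock: 7.35
tcp_pos: [0.4741, -0.0038, 0.2421]
orientation: [3.082, 0.599, 0.012]
contact_force: [-0.9, 0.3, -0.8]
grip_width: 0.0
gripper_force: 0.0
clock: 7.75
tcp_pos: [0.4712, -0.0042, 0.2463]
orientation: [-3.083, -0.599, 0.003]
contact_force: [-0.9, 0.5, -0.5]
grip_width: -0.0003
gripper_force: 0.0
480 [ 0.47288126 -0.00435586  0.05224312]
```

View pics/w2.png

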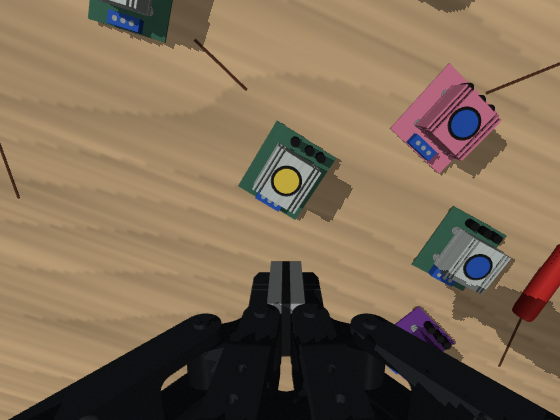

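The sink is back at rest: the dot at (286,181) measures z 0.052. The hand is 19 cm above it and the rest of the bench in view looks unchanged.

```bash
python3 -c "
from bench import r
print(r.hand_in())"
```

```text
the job is handed in; nothing more can be done
None
```

I pressed the yellow-dotted heat sink down about 5.5–6 mm and held it there for about 2 s. It rose back to rest, the hand is 19 cm above it, and the job is handed in.

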